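# Pair the stacked cups with their saucers

### The job

Take the stack of four glazed espresso cups apart and stand each cup upright in the middle of the saucer of its own colour, the saucers lying flat on the bench. Set the cups down, do not drop or topple any of them, and leave the two unfired grey mugs where they stand.

Things in the scene. Friction and masses are not known exactly. Their poses are not given: they have to be found in the camera images.
- cup_cream_mid (a point): Cream-white espresso cup, largest, bottom of the stack: straight round body 67 across, 58 high, wall 4.5. Its lowest 5 is a bare clay foot 60 across, standing on the bench. D handle (8 thick) along the cup's +y, out to 61.5 from the axis; stacked handles point different ways. Point: on the axis, 29 above the underside; z up. About 160 g.
- cup_blue_mid (a point): Dark blue espresso cup, second from the bottom: straight round body 62 across, 54 high, wall 4.5. Its lowest 5 is a bare clay foot 55 across, sitting inside the rim of the cup below: lift straight up. D handle (8 thick) along the cup's +y, out to 59 from the axis; stacked handles point different ways. Point: on the axis, 27 above the underside; z up. About 130 g.
- cup_rust_mid (a point): Rust-red espresso cup, third from the bottom: straight round body 57 across, 50 high, wall 4.5. Its lowest 5 is a bare clay foot 50 across, sitting inside the rim of the cup below: lift straight up. D handle (8 thick) along the cup's +y, out to 56.5 from the axis; stacked handles point different ways. Point: on the axis, 25 above the underside; z up. About 100 g.
- cup_mustard_mid (a point): Mustard-yellow espresso cup, smallest, top of the stack: straight round body 52 across, 46 high, wall 4.5. Its lowest 5 is a bare clay foot 45 across, sitting inside the rim of the cup below: lift straight up. D handle (8 thick) along the cup's +y, out to 54 from the axis; stacked handles point different ways. Point: on the axis, 23 above the underside; z up. About 70 g.
- saucer_cream: Loose cream-white glazed saucer, lying on the bench, outside diameter 116, 14 high at the rim. Its flat middle, 5 above the bench, has a diameter of about 82; round that the rim slopes up. Belongs to the cream-white cup. Origin: centre of its underside, z up. It is round, so its yaw means nothing.
- saucer_blue: Loose dark blue glazed saucer, lying on the bench, outside diameter 111, 14 high at the rim. Its flat middle, 5 above the bench, has a diameter of about 77; round that the rim slopes up. Belongs to the dark blue cup. Origin: centre of its underside, z up. It is round, so its yaw means nothing.
- saucer_rust: Loose rust-red glazed saucer, lying on the bench, outside diameter 106, 14 high at the rim. Its flat middle, 5 above the bench, has a diameter of about 72; round that the rim slopes up. Belongs to the rust-red cup. Origin: centre of its underside, z up. It is round, so its yaw means nothing.
- saucer_mustard: Loose mustard-yellow glazed saucer, lying on the bench, outside diameter 101, 14 high at the rim. Its flat middle, 5 above the bench, has a diameter of about 67; round that the rim slopes up. Belongs to the mustard-yellow cup. Origin: centre of its underside, z up. It is round, so its yaw means nothing.
- mug_a_mid (a point): Unfired grey clay mug, a bystander that must be left standing where it is: 84 across the rim, 95 high, with a handle that reaches 74 from its axis along its +y axis. The point is on its axis half-way up (47.5 above the bench).
- mug_b_mid (a point): Unfired grey clay mug, a bystander that must be left standing where it is: 84 across the rim, 95 high, with a handle that reaches 74 from its axis along its +y axis. The point is on its axis half-way up (47.5 above the bench).
Not all that is in view belongs to the job. There is more than one size of the part that bears cup_rust_mid; the job needs the smallest.

How it is judged:
By the outcome, as a careful person would: the job done as asked, in the order asked, and still so for the second after the job is handed in, with the robot touching nothing.
It also fails if it takes over 131 s, if anything falls off the work surface, if the arm or the gripper's body presses on something with over 40 N, if the wrist force passes 120 N, or if a joint passes its speed limit or range.

### The arm

A 6-joint arm with a two-finger parallel gripper is mounted at the origin on the work surface. World frame = base frame: x ahead of the robot, y to its left, z up, the work surface at z = 0. Lengths are in m, angles in rad, forces in N, time in s.
With the tool pointing down it reaches from about 0.275 to 0.875 m from the base axis. Payload 12.5 kg.
Tool frame: the origin (TCP) lies at the very end of the fingers, on their centre line; the grasp point (between the pads) lies 19 mm behind it; x points along the fingers, y is the direction in which the jaws open and shut, and the axes are right-handed (so a half turn about x gives the same grasp; the last joint's range is limited). The gripper opens to 85 mm and grips with 20 to 120 N. Pads are 22 mm wide; open, the fingers measure 114 mm over their backs; the gripper's body (76 mm by 85 mm) begins 54 mm behind the grasp point. The pads swing forward as they close: fully open they stand 13 mm farther back than shut.
Start: joints at [1.141, 0.351, 1.652, -0, 1.139, -0.085], TCP at [0.186, 0.518, 0.231] pointing down, gripper open.
Joint ranges: [-2.75, 2.75], [-0.79, 2.1], [0.01, 2.65], [-1.57, 4.71], [0.07, 3.14], [-2.87, 2.87]. Speed limits (rad/s): [2.22, 2.22, 2.79, 3.14, 3.14, 3.14].

### API

Orientations are given as a 3x3 rotation matrix whose columns are the frame's x, y, z axes.
In Python, from bench import manip gives the robot as it stands. Calls block until the motion is done:
- manip.move_ptp(position, orientation): joint-space move of the TCP to a pose.
- manip.move_l(position, attitude=None, max_speed=0.15): straight line of the TCP; attitude=None keeps the orientation; max_speed is the mean speed in m/s.
- manip.move_j(angles): joint-space move.
- manip.set_gripper(opening, effort=None): opening from 0.0 (shut) to 1.0 (fully open); effort is the grip in N (None keeps the last); returns when the fingers have stopped.
- manip.dwell(seconds).
- manip.inverse_kinematics(position, orientation): joint angles nearest the present ones, or None.
- manip.grab_frame(name): name is "side" or "top"; returns (picture, depth): 480x640x3 uint8, red, green, blue; 480x640 float32, m along the optical axis (not along the pixel's ray), 0 where there is no reading.
- manip.get_calibration(name): a dict with "camera_matrix" (3x3 intrinsics, pixels), "R" (3x3) and "t" (3): a world point X has camera coordinates R X + t. Camera axes: x right, y down, z forward; pixel columns grow to the right and rows downward; lengths in m; the calibration is good to about 2 mm. A picture is of the moment at which its call begins. get_calibration takes no time and is no camera call.
A pose or a line that the arm cannot do raises manip.Unreachable and nothing moves.
- manip.sign_off(): hands the job in, once; it reports no verdict.
Trained networks look in the newest picture that a camera, given by its name, has taken for a name from the list of things; names that differ only in an ending like _2 or _b are one class to them, and where a whole thing is asked for, a point or a joint stands for the part that bears it (a point fixed in the world has none). Each returns a list of dicts, best first, with "confidence" (0 to 1); they miss things now and then, are a little off and sometimes report something else, mostly with a low value. They report only what shows in the picture. A call takes as long as a camera call. They do not tell look-alikes from the thing itself.
- manip.look_for(camera, name): "at" ([x, y, z] in m, in world coordinates, good to about 4 mm: the middle of the surface that is visible of it).
Readings, each from a call of its own:
- manip.current_time(): time.
- manip.current_qpos(): joint angles.
- manip.current_joint_vel(): joint speeds.
- manip.current_joint_torque(): joint torques, N m.
- manip.current_ee_pos(): TCP position.
- manip.current_tcp_rot(): TCP orientation.
- manip.current_force(): force on the tool from outside, world axes, zero at the start.
- manip.current_ft_torque(): the same for the moment, N m.
- manip.current_grip_width(): opening from 0.0 (shut) to 1.0 (fully open).
Only numpy, scipy, OpenCV 4.12 (cv2) and the standard library are available. Lean on these libraries where they do the work, as an engineer would, in place of code of your own. Each camera call takes 0.05 s, during which the arm holds its last target. There are 200 camera calls.

## Working session

There is one attempt and no reset: what is moved stays moved. The work goes in short steps, each a Python script; the robot and the scene stay as the last script left them, time stands still between calls to the robot, and variables do not carry over. Pictures are saved under pics/ and viewed, about 12 in all and at most 16, crops included, and the job is handed in when it is done.

```bash
mkdir -p pics; ls; python3 - <<'E'
from bench import manip
import cv2,numpy as np
for c in("top","side"):
    p,d=manip.grab_frame(c); cv2.imwrite(f"pics/{c}0.png",p[...,::-1]); np.savez(f"{c}0.npz",p=p,d=d)
    k=manip.get_calibration(c); print(c,k["camera_matrix"].round(1).tolist(),(-k["R"].T@k["t"]).round(3),k["R"].round(2).tolist())
    for n in["cup_cream_mid","cup_blue_mid","cup_rust_mid","cup_mustard_mid","saucer_cream","saucer_blue","saucer_rust","saucer_mustard","mug_a_mid"]:
        print(n,[(np.round(r["at"],3).tolist(),round(r["confidence"],2)) for r in manip.look_for(c,n)][:5])
print(manip.current_time())
E
```

```text
pics
top [[606.9, 0.0, 325.1], [0.0, 606.9, 245.4], [0.0, 0.0, 1.0]] [ 0.288 -0.01   1.814] [[-0.02, -1.0, -0.0], [-1.0, 0.02, -0.1], [0.1, -0.0, -1.0]]
cup_cream_mid [([0.36, -0.258, 0.048], 0.68)]
cup_blue_mid [([0.453, -0.093, 0.006], 0.75), ([0.385, -0.254, 0.096], 0.54)]
cup_rust_mid [([0.271, -0.452, 0.032], 0.91), ([0.25, -0.294, 0.021], 0.88)]
cup_mustard_mid [([0.382, -0.29, 0.165], 0.76)]
saucer_cream [([0.451, -0.094, 0.005], 0.96)]
saucer_blue [([0.663, 0.002, 0.01], 0.64), ([0.351, 0.276, 0.035], 0.18)]
saucer_rust [([0.668, 0.234, 0.005], 0.71), ([0.35, 0.276, 0.033], 0.68)]
saucer_mustard [([0.641, -0.211, 0.005], 0.69), ([0.666, 0.231, 0.006], 0.23)]
mug_a_mid []
side [[441.1, 0.0, 323.0], [0.0, 441.1, 239.3], [0.0, 0.0, 1.0]] [ 0.187 -0.672  0.712] [[0.93, -0.36, 0.01], [-0.23, -0.6, -0.77], [0.28, 0.71, -0.64]]
cup_cream_mid [([0.644, -0.21, 0.01], 0.25)]
cup_blue_mid [([0.364, -0.31, 0.089], 0.7)]
cup_rust_mid [([0.289, -0.418, 0.056], 0.8), ([0.373, -0.302, 0.132], 0.62), ([0.247, -0.289, 0.046], 0.6)]
cup_mustard_mid [([0.379, -0.288, 0.177], 0.72)]
saucer_cream [([0.456, -0.081, 0.007], 0.67), ([0.452, 0.096, 0.065], 0.48)]
saucer_blue [([0.668, 0.002, 0.009], 0.8)]
saucer_rust [([0.669, 0.232, 0.011], 0.92)]
saucer_mustard [([0.642, -0.209, 0.011], 0.73)]
mug_a_mid [([0.354, 0.242, 0.064], 0.68)]
1.0
```

View pics/top0.png

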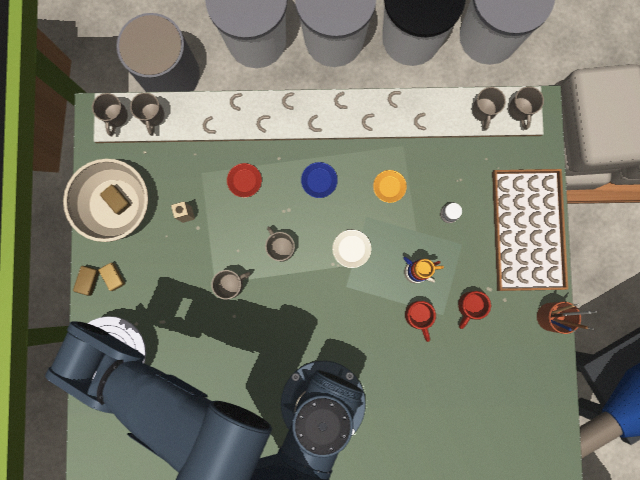

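View pics/side0.png

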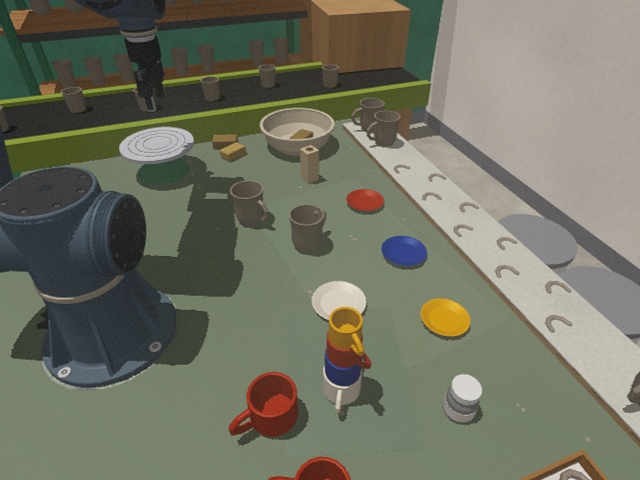

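The top view shows the stack at px (424,269). The saucers are red (244,180), blue (319,180), mustard (390,186) and cream (352,248). The grey mugs are at (281,245) and (228,284).

What could be taken for the rust cup: the red mugs at (421,315) and (475,305) in the top view (larger look-alikes), the red saucer, and the third cup in the stack (side view 346,350). By the description it is the stack one. Next is a close crop and a measurement.

```bash
cat > h.py <<'E'
from bench import manip
import cv2,numpy as np
from scipy.optimize import least_squares
def cloud(c,p=None,d=None):
    if p is None: p,d=manip.grab_frame(c)
    k=manip.get_calibration(c); K=k["camera_matrix"]; v,u=np.mgrid[:480,:640]
    X=np.stack([(u-K[0,2])/K[0,0]*d,(v-K[1,2])/K[1,1]*d,d],-1)
    return p,(X-k["t"])@k["R"],d>0
def masks(p):
    h=cv2.cvtColor(p,cv2.COLOR_RGB2HSV).astype(int); H,S,V=h[...,0],h[...,1],h[...,2]
    return dict(cream=(S<70)&(V>120),blue=(abs(H-117)<10)&(S>140),rust=((H<9)|(H>172))&(S>140),mustard=(abs(H-20)<8)&(S>150))
def fitc(P,r,x0):
    return least_squares(lambda c:np.hypot(*(P-c).T)-r,x0,loss="soft_l1",f_scale=.002).x
R_S=dict(cream=.058,blue=.0555,rust=.053,mustard=.0505)
R_C=dict(cream=.0335,blue=.031,rust=.0285,mustard=.026)
Z0=dict(cream=0,blue=.053,rust=.102,mustard=.147); H=dict(cream=.058,blue=.054,rust=.050,mustard=.046)
E
python3 - <<'E'
from h import *
S=dict(cream=(.451,-.09),blue=(.665,.002),rust=(.668,.233),mustard=(.641,-.21)); st=np.array((.375,-.288))
for c in("top","side"):
    f=np.load(c+"0.npz"); p,X,ok=cloud(c,f["p"],f["d"]); M=masks(p)
    for n in S:
        m=M[n]&ok&(np.hypot(*(X[...,:2]-S[n]).transpose(2,0,1))<.08)&(X[...,2]<.03)
        # silhouette-independent: min enclosing circle of cloud
        P=X[m]; (cx,cy),r=cv2.minEnclosingCircle(P[:,:2].astype(np.float32))
        print(c,"saucer",n,m.sum(),np.round([cx,cy,r],4),"mean",P.mean(0).round(4),"zmax",P[:,2].max().round(4))
        m=M[n]&ok&(np.hypot(*(X[...,:2]-st).transpose(2,0,1))<.085)&(X[...,2]>Z0[n]+.006)&(X[...,2]<Z0[n]+H[n]+.006)
        P=X[m]
        if len(P)<15: print("few",n);continue
        a=fitc(P[:,:2],R_C[n],st); rr=P[:,:2]-a; far=np.hypot(*rr.T)>R_C[n]+.010
        print(c,"cup",n,len(P),a.round(4),"z",P[:,2].min().round(3),P[:,2].max().round(3),"handle",far.sum(),np.degrees(np.arctan2(*rr[far].mean(0)[::-1])).round() if far.any() else None)
    x,y=(330,295) if c=="side" else (384,224)
    cr=p[y:y+120,x-20:x+80] if c=="side" else p[y:y+100,x:x+100]
    cv2.imwrite(f"pics/crop_{c}.png",cv2.resize(cr,None,fx=4.5,fy=4.5,interpolation=2)[...,::-1])
a,b=cv2.imread("pics/crop_top.png"),cv2.imread("pics/crop_side.png")
o=np.zeros((540,900,3),np.uint8);o[:450,:450]=a;o[:540,450:]=b
cv2.imwrite("pics/crop1.png",cv2.resize(o,(790,474)))
E
```

```text
top saucer cream 2198 [ 0.4509 -0.0901  0.08  ] mean [ 0.4502 -0.0899  0.0035] zmax 0.0242
top cup cream 203 [ 0.374  -0.2826] z 0.006 0.064 handle 120 153.0
top saucer blue 960 [0.6622 0.0016 0.0541] mean [0.6629 0.0024 0.007 ] zmax 0.0257
top cup blue 35 [ 0.3862 -0.2704] z 0.062 0.11 handle 4 48.0
top saucer rust 922 [0.6668 0.231  0.0549] mean [0.6663 0.2292 0.0075] zmax 0.0217
top cup rust 63 [ 0.3801 -0.281 ] z 0.116 0.158 handle 9 -67.0
top saucer mustard 830 [ 0.6407 -0.2091  0.0514] mean [ 0.64   -0.2105  0.0072] zmax 0.024
top cup mustard 289 [ 0.3769 -0.2782] z 0.153 0.198 handle 16 -83.0
side saucer cream 2429 [ 0.451  -0.0899  0.08  ] mean [ 0.4488 -0.0817  0.0029] zmax 0.0151
side cup cream 629 [ 0.3799 -0.2815] z 0.006 0.06 handle 72 -121.0
side saucer blue 914 [0.6621 0.0012 0.0547] mean [0.6636 0.0038 0.0055] zmax 0.0151
side cup blue 52 [ 0.3805 -0.2799] z 0.06 0.108 handle 0 None
side saucer rust 629 [0.6573 0.2288 0.0599] mean [0.6686 0.2321 0.0057] zmax 0.0154
side cup rust 572 [ 0.3812 -0.2823] z 0.108 0.153 handle 74 -71.0
side saucer mustard 1434 [ 0.6412 -0.2076  0.0555] mean [ 0.6418 -0.2102  0.0064] zmax 0.0155
side cup mustard 1284 [ 0.3801 -0.2857] z 0.153 0.194 handle 83 -88.0
```

View pics/crop1.png

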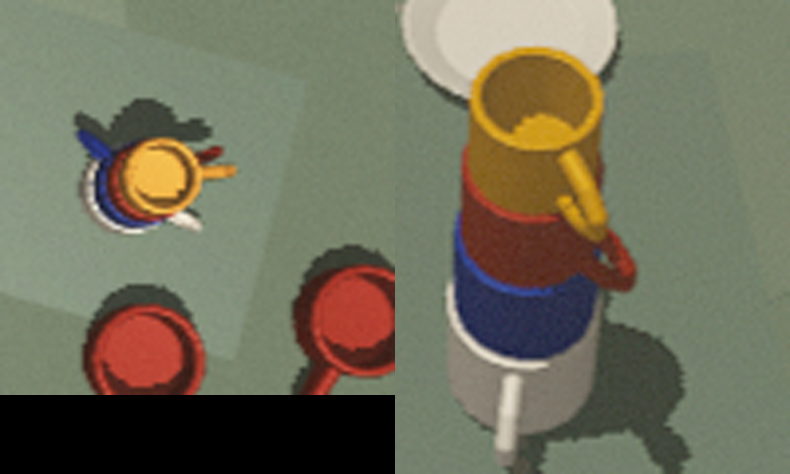

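```bash
cat >> h.py <<'E'
def onplane(c,m,z):
    k=manip.get_calibration(c); v,u=np.nonzero(m); K=k["camera_matrix"]
    r=np.linalg.solve(K,np.stack([u,v,np.ones(len(u))])).T@k["R"]; o=-k["R"].T@k["t"]
    return (o+r*((z-o[2])/r[:,2])[:,None])[:,:2]
def rim(c,n,z0,near,p=None,d=None):
    """centre of the rim of cup n whose underside is at z0"""
    p,X,ok=cloud(c,p,d); z=z0+H[n]
    m=masks(p)[n]&ok&(abs(X[...,2]-z)<.004)&(np.hypot(*(X[...,:2]-near).transpose(2,0,1))<R_C[n]+.012)
    if m.sum()<10: return None
    P=onplane(c,m,z); a=fitc(P,R_C[n]-.00225,near); return a.round(4),int(m.sum())
def saucer(c,n,near,p=None,d=None):
    p,X,ok=cloud(c,p,d)
    m=(masks(p)[n]&(np.hypot(*(X[...,:2]-near).transpose(2,0,1))<.075)).astype(np.uint8)
    m=cv2.morphologyEx(m,cv2.MORPH_OPEN,np.ones((3,3),np.uint8))
    if n=="cream":
        q=p.min(-1); m&=(q>130).astype(np.uint8)
    C=max(cv2.findContours(m,0,cv2.CHAIN_APPROX_NONE)[0],key=cv2.contourArea)
    b=np.zeros_like(m); b[C[:,0,1],C[:,0,0]]=1
    P=onplane(c,b,.014); s=least_squares(lambda q:np.hypot(*(P-q[:2]).T)-q[2],[*near,.055],loss="soft_l1",f_scale=.002).x
    return s.round(4)
S0=dict(cream=(.451,-.09),blue=(.664,.002),rust=(.667,.231),mustard=(.641,-.21)); ST=np.array((.380,-.282))
E
python3 - <<'E'
from h import *
for c in("top","side"):
    f=np.load(c+"0.npz")
    for n in S0: print(c,n,saucer(c,n,S0[n],f["p"],f["d"]),rim(c,n,Z0[n],ST,f["p"],f["d"]))
E
```

```text
top cream [ 0.4462 -0.0839  0.0669] (array([ 0.3779, -0.2796]), 23)
top blue [0.6615 0.0022 0.0517] None
top rust [0.6651 0.2283 0.0507] (array([ 0.3785, -0.2784]), 20)
top mustard [ 0.6388 -0.2097  0.0479] (array([ 0.3792, -0.2792]), 71)
side cream [ 0.452  -0.0913  0.0545] (array([ 0.3788, -0.283 ]), 121)
side blue [ 0.6599 -0.0023  0.0486] (array([ 0.3779, -0.2822]), 42)
side rust [0.6634 0.2225 0.05  ] (array([ 0.378 , -0.2832]), 69)
side mustard [ 0.6374 -0.2138  0.0485] (array([ 0.3784, -0.2836]), 260)
```

```bash
cat >> h.py <<'E'
RF=dict(cream=.041,blue=.0385,rust=.036,mustard=.0335)
def saucerz(c,n,near,p=None,d=None):
    p,X,ok=cloud(c,p,d); g=np.array(near); m0=masks(p)[n]&ok
    for _ in range(4):
        P=X[m0&(np.hypot(*(X[...,:2]-g).transpose(2,0,1))<R_S[n]-.003)]
        f=lambda q:P[:,2]-q[2]-np.interp(np.hypot(*(P[:,:2]-q[:2]).T),[0,RF[n],R_S[n]],[.005,.005,.014])
        q=least_squares(f,[*g,0],loss="soft_l1",f_scale=.002,x_scale=.01,diff_step=1e-3).x; g=q[:2]
    return q.round(4),len(P)
def rot(deg):
    c,s=np.cos(np.radians(deg)),np.sin(np.radians(deg)); return np.array([[0,c,s],[0,s,-c],[-1,0,0]])
def best(pos,deg):
    q0=manip.current_qpos(); o=[]
    for a in(deg,deg+180):
        q=manip.inverse_kinematics(pos,rot(a))
        if q is not None: o.append((np.abs(np.array(q)[5]),a))
    return rot(min(o)[1])
DROP=.037
def pick(n,xy,hand,z0,effort=35):
    """grasp square to the handle direction hand (deg)"""
    z=z0+H[n]-DROP; R=best([*xy,z+.09],hand+90)
    manip.set_gripper(1.0); manip.move_ptp([*xy,max(z+.09,.15)],R); manip.move_l([*xy,z],max_speed=.1)
    f0=np.array(manip.current_force()); manip.set_gripper(0,effort)
    print(n,"width",round(manip.current_grip_width()*85,1),"dF",(np.array(manip.current_force())-f0).round(1),"tcp",np.round(manip.current_ee_pos(),4),"t",manip.current_time())
E
python3 - <<'E'
from h import *
for c in("top","side"):
    f=np.load(c+"0.npz")
    for n in S0: print(c,n,saucerz(c,n,S0[n],f["p"],f["d"]))
pick("mustard",(.3785,-.2812),-86,Z0["mustard"])
p,d=manip.grab_frame("side"); cv2.imwrite("pics/s1.png",cv2.resize(p[200:480,200:520],None,fx=2,fy=2)[...,::-1])
E
```

```text
top cream (array([ 4.52e-01, -9.32e-02, -1.00e-04]), 1061)
top blue (array([0.6625, 0.0015, 0.    ]), 925)
top rust (array([6.646e-01, 2.273e-01, 2.000e-04]), 851)
top mustard (array([ 6.379e-01, -2.114e-01, -2.000e-04]), 764)
side cream (array([ 0.4528, -0.0955, -0.0011]), 1247)
side blue (array([ 6.633e-01, -5.000e-04, -1.300e-03]), 875)
side rust (array([ 0.6659,  0.2249, -0.0017]), 571)
side mustard (array([ 0.6394, -0.2127, -0.001 ]), 1318)
mustard width 50.1 dF [-1.2  0.4  3.8] tcp [ 0.3788 -0.2814  0.1564] t 5.575
```

View pics/s1.png

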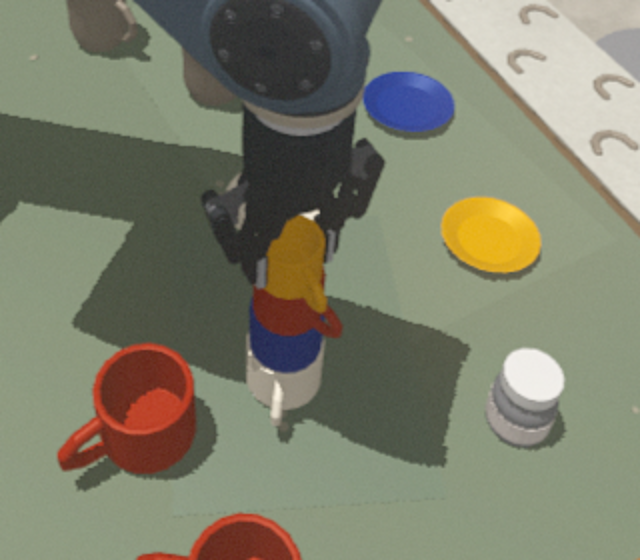

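The mustard cup is gripped square to its handle: the jaws are around it at crop (295,265), and the other cups still stand straight. Next I lift it and set it down.

```bash
cat >> h.py <<'E'
def place(n,xy,z0):
    """lift straight up, carry, lower onto the saucer until it bears, release, back off upward"""
    p=np.array(manip.current_ee_pos()); off=p[2]-z0; R=np.array(manip.current_tcp_rot())
    manip.move_l([p[0],p[1],p[2]+.02],max_speed=.04); manip.move_l([p[0],p[1],max(p[2]+.05,.2)],max_speed=.15)
    hi=max(p[2]+.05,.2); t=[*xy,hi]
    q=manip.inverse_kinematics(t,R)
    if q is None: R=best(t,0)
    manip.move_ptp(t,R); manip.move_l([*xy,.005+off+.03],max_speed=.15); manip.move_l([*xy,.005+off+.006],max_speed=.04)
    manip.dwell(.3); f0=manip.current_force()[2]; z=.005+off+.006
    print("carried width",round(manip.current_grip_width()*85,1))
    for i in range(12):
        z-=.001; manip.move_l([*xy,z],max_speed=.02); manip.dwell(.08); df=manip.current_force()[2]-f0
        if df>2: break
    print("contact at",round((z-.005-off)*1e3,1),"mm dF",round(df,1)); e=manip.current_ee_pos(); print("tcp",np.round(e,4))
    w=manip.current_grip_width(); manip.set_gripper(min(1,w+.12)); manip.dwell(.2); manip.set_gripper(min(1,w+.25))
    manip.move_l([*xy,z+.03],max_speed=.06); manip.move_l([*xy,max(z+.1,.2)],max_speed=.2)
    print("t",manip.current_time())
E
python3 - <<'E'
from h import *
place("mustard",(.6387,-.212),Z0["mustard"])
for c in("top","side"):
    p,d=manip.grab_frame(c)
    print(c,"mustard rim",rim(c,"mustard",.005,np.array((.6387,-.212)),p,d),"rust rim",rim(c,"rust",Z0["rust"],ST,p,d))
    a=p[110:330,300:500] if c=="top" else p[250:480,260:520]
    cv2.imwrite(f"pics/m_{c}.png",cv2.resize(a,None,fx=2.3,fy=2.3)[...,::-1])
E
```

```text
carried width 49.9
contact at -0.0 mm dF 2.6
tcp [ 0.6389 -0.2121  0.0146]
t 14.2833
top mustard rim None rust rim (array([ 0.3784, -0.2789]), 63)
side mustard rim (array([ 0.6369, -0.2151]), 129) rust rim (array([ 0.3784, -0.2834]), 274)
```

View pics/m_side.png

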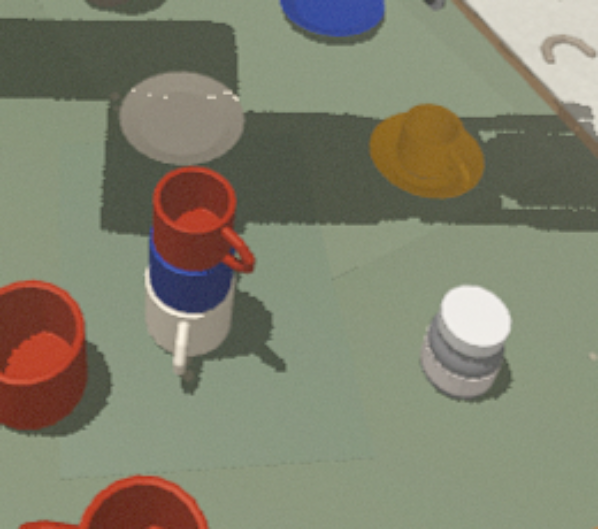

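Mustard stands on its saucer at crop (428,150) and the rest of the stack is undisturbed. Rust is next. While the arm is back at the stack I check mustard's centring from above.

```bash
python3 - <<'E'
from h import *
pick("rust",(.3784,-.2812),-68,Z0["rust"])
for c in("top","side"):
    p,d=manip.grab_frame(c)
    print(c,"mustard rim",rim(c,"mustard",.005,np.array((.6387,-.212)),p,d))
    if c=="top": cv2.imwrite("pics/t2.png",cv2.resize(p[140:300,340:500],None,fx=3.5,fy=3.5,interpolation=2)[...,::-1])
place("rust",(.665,.226),Z0["rust"])
p,d=manip.grab_frame("side"); print("blue",rim("side","blue",Z0["blue"],ST,p,d),"must",rim("side","mustard",.005,np.array((.6387,-.212)),p,d))
p,d=manip.grab_frame("top"); print("blue",rim("top","blue",Z0["blue"],ST,p,d),"must",rim("top","mustard",.005,np.array((.6387,-.212)),p,d))
E
```

```text
rust width 54.6 dF [0.6 0.7 5.3] tcp [ 0.3788 -0.2814  0.1155] t 17.1667
top mustard rim (array([ 0.6379, -0.2108]), 58)
side mustard rim (array([ 0.637 , -0.2149]), 141)
carried width 54.8
contact at -1.0 mm dF 10.4
tcp [0.6652 0.2261 0.0186]
t 27.45
blue (array([ 0.378 , -0.2824]), 183) must (array([ 0.6371, -0.2148]), 133)
blue (array([ 0.3786, -0.2785]), 57) must (array([ 0.6377, -0.2097]), 50)
```

View pics/t2.png

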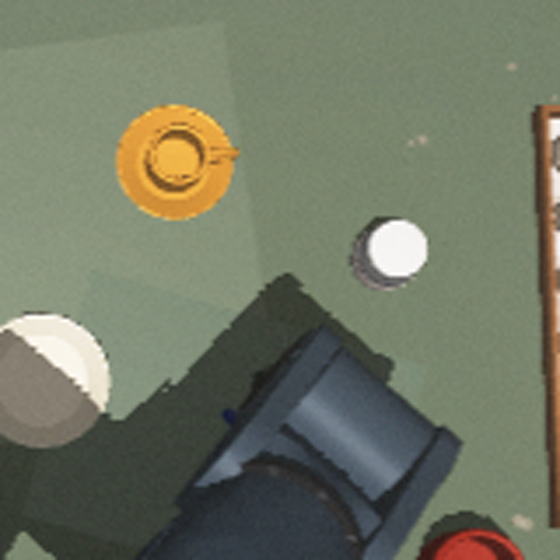

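Mustard sits concentric on its saucer: cup (175,157), saucer (176,162), and the offset is the expected height parallax. Now I check rust and the handle directions of the last two cups.

```bash
python3 - <<'E'
from h import *
for c in("top","side"):
    p,X,ok=cloud(c); M=masks(p)
    for n in("blue","cream"):
        a=np.array((.3783,-.2807)); r=X[...,:2]-a; rr=np.hypot(r[...,0],r[...,1])
        m=M[n]&ok&(X[...,2]>Z0[n]+.01)&(X[...,2]<Z0[n]+H[n]+.004)&(rr>R_C[n]+.01)&(rr<.066)
        if m.sum(): print(c,n,m.sum(),np.degrees(np.arctan2(*np.median(r[m],0)[::-1])).round())
    print(c,rim(c,"cream",0,ST,p,*[manip.grab_frame(c)[1]]),"rust",rim(c,"rust",.005,np.array((.665,.226))))
    a=p[150:290,220:460] if c=="top" else p[170:420,300:480]
    cv2.imwrite(f"pics/c_{c}.png",cv2.resize(a,None,fx=540/a.shape[0]*(.8 if c=='top' else 1),fy=540/a.shape[0]*(.8 if c=='top' else 1),interpolation=2)[...,::-1])
E
```

```text
top blue 17 51.0
top cream 26 -123.0
top (array([ 0.3781, -0.2788]), 20) rust None
side blue 7 47.0
side cream 79 -119.0
side (array([ 0.3786, -0.283 ]), 125) rust (array([0.6642, 0.2204]), 46)
```

View pics/c_top.png

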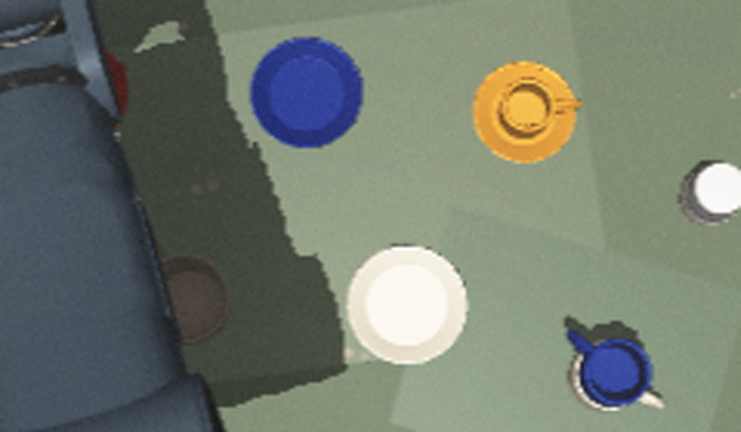

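View pics/c_side.png

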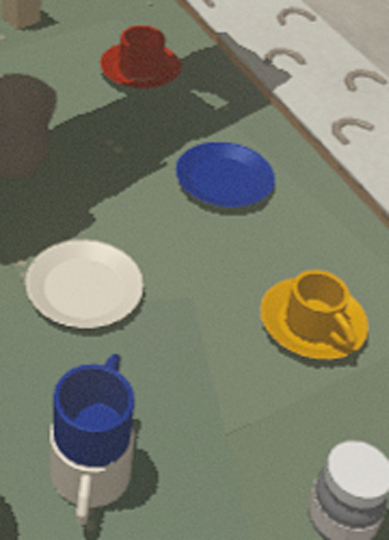

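Rust stands on its saucer at side crop (142,55), with the remaining stack straight. Blue's handle points to +49° and cream's to −120°. Blue next.

```bash
python3 - <<'E'
from h import *
f,d=manip.grab_frame("top"); q=f.min(-1)
m=np.zeros((480,640),bool); m[215:285,320:385]=q[215:285,320:385]>185
v,u=np.nonzero(m); print(m.sum(),u.mean(),v.mean(),onplane("top",m,.008).mean(0).round(4))
for c in("top","side"): print(c,saucerz(c,"cream",S0["cream"]),saucerz(c,"blue",S0["blue"]))
pick("blue",(.3784,-.2808),49,Z0["blue"])
place("blue",(.663,.0008),Z0["blue"])
for c in("top","side"):
    p,d=manip.grab_frame(c)
    print(c,"rust",rim(c,"rust",.005,np.array((.665,.226)),p,d),"cream",rim(c,"cream",0,ST,p,d),"blue",rim(c,"blue",.005,np.array((.663,.001)),p,d))
    cv2.imwrite(f"pics/b_{c}.png",p[...,::-1])
E
```

```text
1162 351.4423407917384 248.38898450946644 [ 0.4523 -0.0914]
top (array([ 4.515e-01, -9.260e-02,  1.000e-04]), 1059) (array([6.621e-01, 1.300e-03, 2.000e-04]), 926)
side (array([ 0.4527, -0.0947, -0.0011]), 1593) (array([ 6.626e-01, -6.000e-04, -1.300e-03]), 920)
blue width 59.9 dF [-1.2 -0.2  7.8] tcp [ 0.3786 -0.281   0.0707] t 31.8583
carried width 59.5
contact at -0.0 mm dF 2.2
tcp [0.6632 0.0008 0.0229]
t 41.3417
top rust (array([0.6644, 0.2269]), 65) cream (array([ 0.3785, -0.2788]), 76) blue None
side rust (array([0.6631, 0.2206]), 53) cream (array([ 0.3788, -0.2832]), 285) blue None
```

View pics/b_side.png

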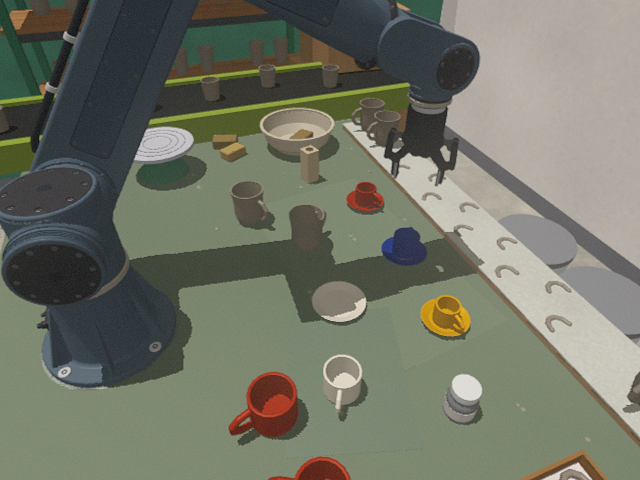

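Blue stands on its saucer at (405,243), and rust and mustard are upright. Cream stands alone at (342,380). It goes next, and then the arm moves clear.

```bash
python3 - <<'E'
from h import *
pick("cream",(.3786,-.281),-120,0)
place("cream",(.4521,-.093),0)
manip.move_j([1.141,.351,1.652,0,1.139,-.085])
D=dict(cream=(.4521,-.093),blue=(.663,.001),rust=(.665,.226),mustard=(.6387,-.212))
for c in("top","side"):
    p,d=manip.grab_frame(c)
    for n in D: print(c,n,rim(c,n,.005,np.array(D[n]),p,d),saucerz(c,n,D[n],p,d))
    a=p[150:300,210:430] if c=="top" else p[160:360,220:490]
    k=780/a.shape[1] if c=="side" else 790/a.shape[1]
    cv2.imwrite(f"pics/f_{c}.png",cv2.resize(a,None,fx=k,fy=k,interpolation=2)[...,::-1])
print(manip.current_time())
E
```

```text
cream width 64.5 dF [-1.8  2.2  6. ] tcp [ 0.3788 -0.2812  0.0215] t 44.9083
carried width 63.9
contact at -1.0 mm dF 21.1
tcp [ 0.4522 -0.093   0.0265]
t 54.3667
top cream (array([ 0.4522, -0.0915]), 70) (array([ 0.4527, -0.0906,  0.0043]), 1061)
top blue (array([0.6631, 0.0023]), 53) (array([ 6.587e-01, -1.000e-04,  3.800e-03]), 793)
top rust (array([0.6649, 0.2268]), 63) (array([0.662, 0.232, 0.005]), 801)
top mustard (array([ 0.638 , -0.2104]), 57) (array([ 0.6389, -0.2084,  0.0043]), 771)
side cream (array([ 0.4518, -0.096 ]), 168) (array([ 0.3551, -0.0555, -0.0077]), 1568)
side blue (array([ 0.6619, -0.0027]), 48) (array([ 6.624e-01, -3.000e-04, -5.000e-04]), 405)
side rust (array([0.6638, 0.2208]), 51) (array([0.548 , 0.1762, 0.    ]), 0)
side mustard (array([ 0.637, -0.215]), 141) (array([ 0.5977, -0.166 ,  0.0034]), 342)
56.8417
```

View pics/f_top.png

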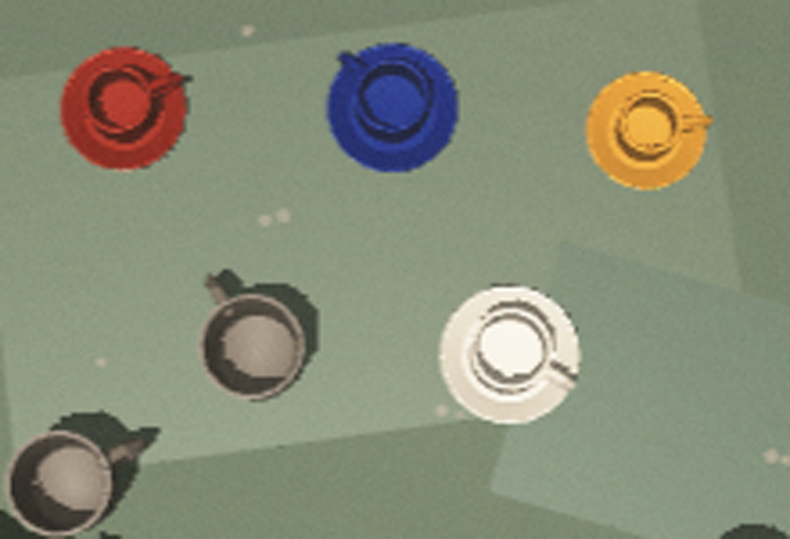

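View pics/f_side.png

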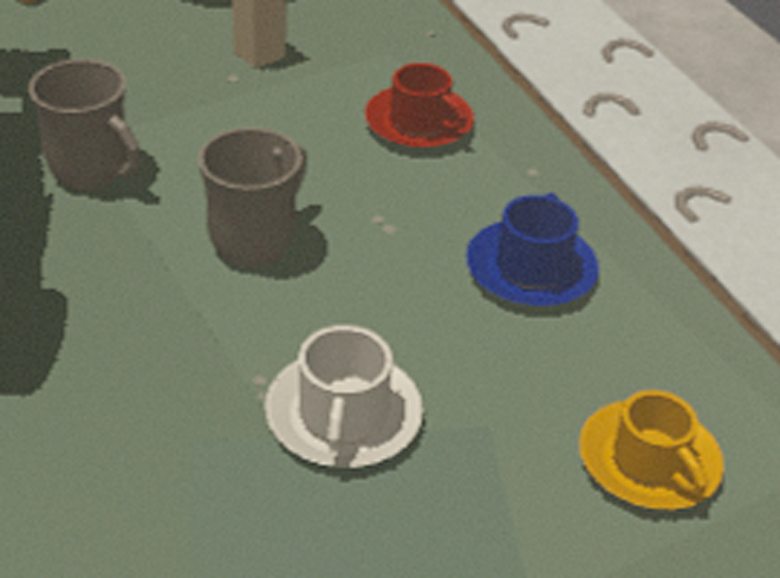

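All four cups stand upright on their own saucers and the grey mugs are in place. Rust, at top crop (124,101) on a saucer at (125,109), looks slightly to the right, so I check it once more with projected circles.

```bash
python3 - <<'E'
from h import *
p,d=manip.grab_frame("top"); k=manip.get_calibration("top"); s=8
x0,y0=215,150
im=cv2.resize(p[y0:y0+60,x0:x0+60],None,fx=s,fy=s,interpolation=cv2.INTER_CUBIC)[...,::-1].copy()
print(saucer("top","rust",(.665,.228),p,d))
def circ(c,r,z,col):
    a=np.linspace(0,2*np.pi,90); X=np.c_[c[0]+r*np.cos(a),c[1]+r*np.sin(a),np.full(90,z)]@k["R"].T+k["t"]
    u=X@k["camera_matrix"].T; u=u[:,:2]/u[:,2:]; cv2.polylines(im,[((u-[x0,y0]+.5)*s).astype(int)],True,col,1)
circ((.6649,.2283),.053,.014,(0,255,0)); circ((.6649,.2268),.0285,.055,(255,255,0))
cv2.imwrite("pics/r.png",im)
E
```

```text
[0.6651 0.2283 0.0507]
```

View pics/r.png

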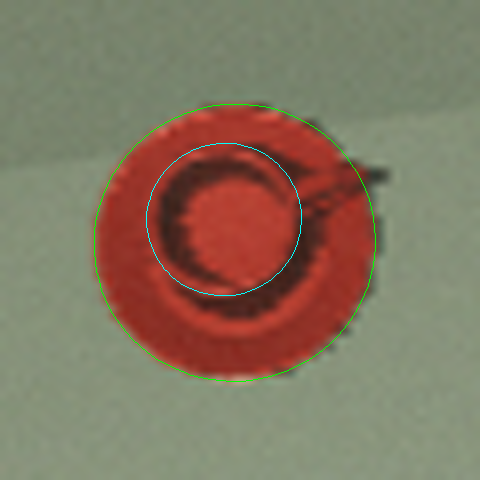

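The green circle fits the saucer outline. The cyan rim circle fits the cup, which sits about 1.5–3 mm off centre with 11 mm of flat around the foot. That is good enough, so I hand in.

```bash
python3 -c "
from bench import manip
manip.dwell(.3); print(manip.current_time()); manip.sign_off()"
```

```text
57.1917
the job is handed in; nothing more can be done
```

The stack is taken apart and all four cups stand upright on the saucers of their own colour. I handed the job in at about 57 s of the 131 s allowed. The order was mustard, rust, blue, cream; each was lifted straight up and lowered until it bore on its saucer before release. I told the rust cup from the two larger red mugs by its place in the stack.

- **Final pictures:** all cups are upright, and both grey mugs look to be standing where they were. I did not measure the mugs. The arm was well clear.
- **Centring, top camera:** cream, mustard and blue are within about 0–2 mm of the saucer centre. Rust is about 1.5–3 mm off, inside an 11 mm margin of flat saucer, so I left it.
- **Disagreements:** the two cameras differ by about 4–6 mm in y, so I mostly used the mean of both. Fitting the saucer position with the cups on it did not work, so the centring figures compare the cups with the saucer outlines (rust's outline was also checked at the end).
- **Contact force:** the firmest touchdown was cream at about 21 N on the wrist, against a 120 N limit.

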